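# Reassemble the inspection lamp: lens, filter, screw-down retaining ring

### The job

Put the inspection lamp back together: drop the silver lens cell into the open tilted barrel, then the black filter cell with the violet glass on top of it, then put on the black retaining ring, push it in against the spring and screw it clockwise down to its stop so that it stays and clamps both. Do not knock over or push about the other things on the bench.

Things in the scene. Friction and masses are not known exactly. Their poses are not given: they have to be found in the camera images.
- lamp: inspection lamp, fixed to the bench: a grey foot 125x150 mm with a yoke that carries a silver finned head 92 mm across, leaning 30 degrees from vertical towards the robot's side. Origin under the middle of the foot; x points to the back of the lamp, the head leans to its -x.
- mouth (a point): centre of the open mouth of the lamp's barrel, 183 mm above the bench. z points out along the barrel's axis (30 degrees from vertical, leaning towards the robot's side), y is level, x up-slope to the back. Bore 63 mm wide, 46 mm deep to a sprung seat, edge chamfered. The neck, 73.5 mm in outer diameter, edge chamfered, stands 22 mm above the 92 mm wide head.
- neck_gap (a point): white dot on the shoulder, 42 mm out along the mouth's x and 22 mm below it, marking one of three gaps (each 45 degrees wide; at 0, 120, 240 degrees about the mouth's z, from x towards y) between three thread ridges on the neck (84 mm over all). Clockwise (seen from outside) of each gap a ridge runs 4 mm down within 45 degrees, then level to a stop. Same axes as the mouth.
- seat (a joint): how far the sprung seat at the bottom of the bore is pushed in along the bore, m: 0 free (at the start, and under the weight of the cells), at most 0.009. Spring: 4 N at 0, rising by 1 N per mm. About 0.0035 when the ring is screwed fully down on both cells.
- lens_center (a point): centre (half-way up) of the lens cell: a silver ring with a clear domed glass in its top, 60 mm in diameter, 34 mm tall, about 0.14 kg, standing on the mat, glass up. z up along its axis. It slides down the bore by its own weight once started straight (say 15 mm deep) and let go. Seated, its bottom is 46 mm and its top 12 mm below the mouth.
- filter_center (a point): centre (half-way up) of the filter cell: a black ring with a violet glass in its top and a thin violet band round it, 60 mm in diameter, 26 mm tall, about 0.10 kg, standing on the mat, glass up. z up along its axis. Resting on the seated lens cell its lower 12 mm are in the bore and its top stands 14 mm out of the mouth.
- ring_grip (a point): point on the axis of the black retaining ring, 45 mm above its underside, in its ribbed round collar (60 mm in diameter, 30 to 56 mm above the underside), to be gripped at any angle. Below it a skirt 94 mm wide, 87 mm inside, 26 mm deep, under a 4 mm face. About 0.11 kg; stands skirt down on the mat; z up along its axis. 33 mm above the mouth when the face meets the filter cell.
- ring_lug (a point): one of three lugs inside the ring's lower edge (9.5 mm wide, 4 mm high, on a 77 mm circle; at 0, 120, 240 degrees, white lines on the skirt), 41 mm out along the ring's x, 43 mm below the grip point. Lugs over the gaps (15 degrees of play), the ring is pressed in until the grip point is 31 mm above the mouth (6 N), then 65 to 80 degrees clockwise take it down to 28 mm, where it stays.
- mat: flat grey-blue bench mat, 220x370x3 mm, fixed, on which the three parts stand; origin at the centre of its underside
- wash_bottle: white squeeze bottle with a red cap and bent spout, 105x63x179 mm; stands at the right in front of the soak bath; a bystander; origin at the centre of its underside
- consolidant_jar: brown jar with white screw lid, 60 mm across, 72 mm tall; a bystander; origin at the centre of its underside
- blower: blue rubber blower bulb standing nozzle up, 49 mm across, 100 mm tall; a bystander; origin at the centre of its underside
- loupe: small black stand loupe, 39 mm across, 34 mm tall, on the back left corner of the mat; a bystander, not one of the lamp's parts; origin at the centre of its underside
- tape_roll: roll of cream masking tape lying flat, 98 mm across, 25 mm high; a bystander; origin at the centre of its underside
- tag_stack: small stack of white find tags lying flat, 35x61x6 mm; a bystander; origin at the centre of its underside
There are look-alikes about, which are no part of the job. There is more than one size of the part that bears filter_center; the job needs the largest.

How it is judged:
By the outcome, as a careful person would: the job done as asked, in the order asked, and still so for the second after the job is handed in, with the robot touching nothing.
It also fails if it takes over 72 s, if anything falls off the work surface, if the arm or the gripper's body presses on something with over 40 N, if the wrist force passes 120 N, or if a joint passes its speed limit or range.

### The arm

A 7-joint arm with a two-finger parallel gripper is mounted at the origin on a cart in front of the work surface, level with it; the furniture and walls round the work are solid. World frame = base frame: x ahead of the robot, y to its left, z up, the work surface at z = 0. Lengths are in m, angles in degrees, forces in N, time in s.
With the tool pointing down it reaches from about 0.425 to 0.875 m from the base axis. Payload 8.4 kg.
Tool frame: the origin (TCP) lies at the very end of the fingers, on their centre line; the grasp point (between the pads) lies 19 mm behind it; z points along the fingers, y is the line along which they close (so a half turn about z gives the same grasp; the last joint's range is limited). The gripper opens to 87 mm and grips with 3 to 60 N. Pads are 19 mm wide; open, the fingers measure 117 mm over their backs; the gripper's body (75 mm by 190 mm) begins 51 mm behind the grasp point.
Start: joints at [63.53, 19.091, 2.286, 83.961, -0.768, 76.965, -3.352], TCP at [0.231, -0.608, 0.196] pointing down, gripper open.
Joint ranges: [-147.57, 147.57], [-21.85, 119.76], [-74.77, 79.35], [14.55, 137.4], [-85.83, 265.84], [4.83, 119.75], [-152.11, 152.11]. Speed limits (degrees/s): [127.2, 127.2, 159.86, 159.86, 180, 180, 180].

### API

Orientations are given as a 3x3 rotation matrix whose columns are the frame's x, y, z axes.
In Python, from workcell import * gives the robot as it stands.
- The arm moves only by the tool drive_tool, never from a script. Its arguments are lists of equal length, an entry for each row: "slide": the shift along the tool's x, y, z in mm, a list of three; "rot": the turn, a rotation vector about the tool's x, y, z in rad, a list of three; "jaw": the opening, from -1 (shut) to 1 (fully open), so that 0 is half open. A call has exactly 10 rows; each row is the pose to reach, as a shift and turn from the pose commanded when the call began, along the tool's axes at that moment; what a row does not reach only later rows make up. A row lasts 1/8 s, in which the tool goes at most 62.5 mm and 10.7 degrees, less where a joint would pass 70% of its speed; a pose out of reach is approached as far as the arm can. A call with a gripper value outside its range is refused whole. The fingers move at their own pace and stop on an object; "squeeze" is the grip in N (left out, the last holds). Time passes only in rows, so rows that repeat a pose let the fingers close, or fill a call up. It gives the time, the measured TCP pose, the force, the opening and the grip force at its end, in the units of the state.
- read_state(): the state, without advancing time (a new reading comes with each control period).
- grab_frame(name): name is "scene" or "top" or "wrist"; returns a dict with "frame" (384x512x3 uint8, blue, green, red), "z_map" (384x512 float32, m along the optical axis (not along the pixel's ray), 0 where there is no reading), "fx", "fy", "cx", "cy" (pixels), "rvec" (rotation vector, rad) and "tvec" (3), from world to camera coordinates, as OpenCV has them. Camera axes: x right, y down, z forward; pixel columns grow to the right and rows downward; lengths in m; the calibration is good to about 2 mm. A picture is of the moment at which its call begins.
- close_job(): hands the job in; it is judged then, once.
The state is a dict: "time": time; "q": joint angles; "qvel": joint speeds; "tau": joint torques, N m; "tool_pos": TCP position; "orientation": TCP orientation; "force": force on the tool from outside, world axes, zero at the start; "moment": the same for the moment, N m; "gripper_width": opening from 0.0 (shut) to 1.0 (fully open); "gripper_force": force on a finger pad.
Only numpy, scipy, OpenCV 4.12 (cv2) and the standard library are available. Lean on these libraries where they do the work, as an engineer would, in place of code of your own. Each camera call takes 0.05 s, during which the arm holds its last target. There are 200 camera calls.

## Working session

There is one attempt and no reset: what is moved stays moved. The work goes in short steps, Python scripts to look and compute and a tool call to move; the robot and the scene stay as the last step left them, time stands still between calls to the robot, and variables do not carry over. Pictures are saved under pics/ and viewed, at most 10 in all, crops included, and the job is handed in when it is done.

Besides the shell and the picture viewer there is one more tool, called after "Emit:" by a JSON object that holds its "name" and its "arguments", one argument or row to a line. drive_tool: Moves the arm, as the interface text tells. Its arguments: {"type":"object","properties":{"slide":{"type":"array","items":{"type":"array","items":{"type":"number"}}},"rot":{"type":"array","items":{"type":"array","items":{"type":"number"}}},"jaw":{"type":"array","items":{"type":"number"}},"squeeze":{"type":"number"}},"required":["slide","rot","jaw"]}

```bash
mkdir -p pics; cat > h.py <<'E'
from workcell import *
import numpy as np, cv2
def cam(n):
    g=grab_frame(n); R=cv2.Rodrigues(np.array(g['rvec'],float))[0]; g['R']=R; g['t']=np.array(g['tvec'],float).ravel(); return g
def cloud(g):
    z=g['z_map']; v,u=np.mgrid[:z.shape[0],:z.shape[1]]
    p=np.dstack([(u-g['cx'])/g['fx']*z,(v-g['cy'])/g['fy']*z,z])
    return (p-g['t'])@g['R']
def onplane(g,u,v,h):
    d=g['R'].T@np.array([(u-g['cx'])/g['fx'],(v-g['cy'])/g['fy'],1]); c=-g['R'].T@g['t']
    return c+d*(h-c[2])/d[2]
def proj(g,P):
    q=g['R']@np.array(P)+g['t']; return q[0]/q[2]*g['fx']+g['cx'],q[1]/q[2]*g['fy']+g['cy']
E
python3 - <<'E'
from h import *
np.set_printoptions(precision=4,suppress=True)
a=cam('scene');b=cam('top')
for n,g in(('scene',a),('top',b)):
    np.savez(''+n+'0.npz',**g); print(n,-g['R'].T@g['t'],g['fx'],g['R'][2])
    cv2.imwrite(f'pics/{n}0.png',cv2.resize(g['frame'],(800,600),interpolation=cv2.INTER_CUBIC))
s=read_state();print(s)
E
```

```text
scene [-0.6489  0.6559  0.7005] 439.0498860481515 [ 0.7909 -0.4692 -0.3928]
top [ 0.3862 -0.0154  1.5347] 413.280686407378 [ 0.0774  0.0087 -0.997 ]
{'time': 0.1, 'q': array([63.5296, 19.1269,  2.2842, 84.0052, -0.766 , 76.9672, -3.3509]), 'qvel': array([ 0.0877, -0.0739, -0.0307, -0.0498,  0.0633,  0.0069,  0.0245]), 'tau': array([  0.0041, -65.7807,   1.3401, -40.471 ,  -0.0596,   0.0409,
         0.0001]), 'tool_pos': array([ 0.2305, -0.6073,  0.1957]), 'orientation': array([[ 0.9349,  0.3549, -0.0006],
       [ 0.3549, -0.9349,  0.0013],
       [-0.0001, -0.0015, -1.    ]]), 'force': array([1.2372, 0.4858, 0.1341]), 'moment': array([ 0.0292, -0.046 , -0.0054]), 'gripper_force': 0.0, 'gripper_width': 0.9999229848894581}
```

View pics/scene0.png

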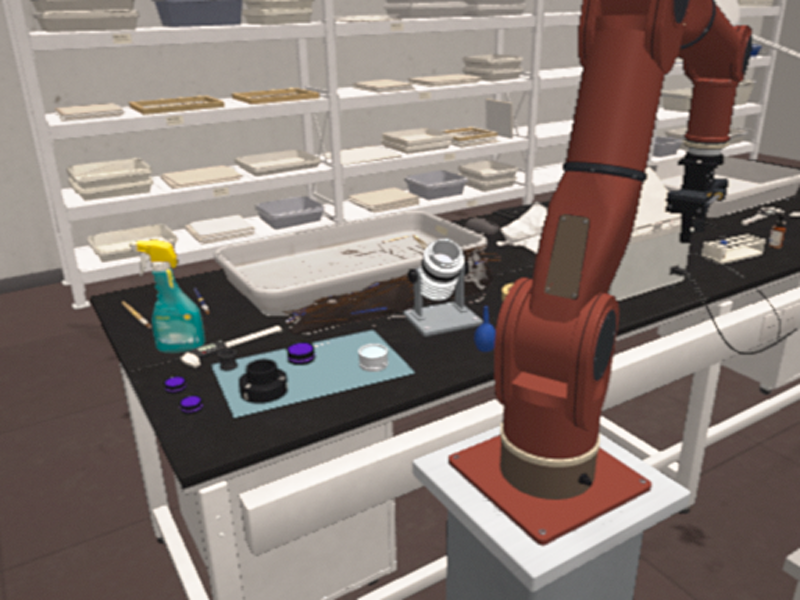

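View pics/top0.png

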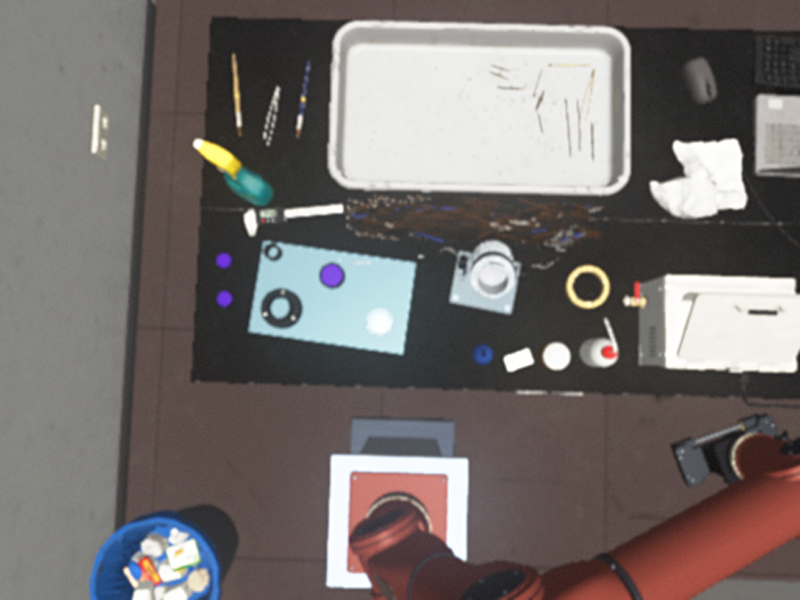

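The top view (800 px scale) shows the lens at (379,321), ring at (281,308), lamp head at (491,270) and loupe at (272,250). There are three violet parts: (332,275) on the mat, and (223,260) and (224,298) off it. The one on the mat looks largest. I'll measure all of them and crop to confirm.

```bash
python3 - <<'E'
from h import *
np.set_printoptions(precision=4,suppress=True)
g=dict(np.load('top0.npz'));C=cloud(g);f=g['frame'];hsv=cv2.cvtColor(f,cv2.COLOR_BGR2HSV)
H,S,V=cv2.split(hsv)
def blobs(m,n,h,amin=15):
    k,l,st,c=cv2.connectedComponentsWithStats(m.astype(np.uint8))
    for i in range(1,k):
        if st[i,4]>amin:
            p=C[l==i]; print(n,c[i],st[i],'plane',onplane(g,*c[i],h),'z',np.percentile(p[:,2],[5,50,95]))
            d=st[i]; print('   size mm',d[2]*1.5/g['fx']*1000,d[3]*1.5/g['fx']*1000)
blobs((H>120)&(H<145)&(S>100)&(V>60),'violet',.029)
roi=np.zeros(H.shape,bool);roi[150:230,155:270]=1
blobs((V<70)&roi,'black',.03)
blobs((S<40)&(V>200)&roi,'lens',.037)
roi=np.zeros(H.shape,bool);roi[140:210,280:345]=1
z=C[...,2]
print('lamp z>.15',C[roi&(z>.15)].mean(0),(roi&(z>.15)).sum())
# lens by height
roi[:]=0;roi[150:230,155:270]=1
blobs(roi&(z>.02),'high',.03)
crop=f[145:235,130:275];cv2.imwrite('pics/c1.png',cv2.resize(crop,(800,496),interpolation=cv2.INTER_CUBIC))
E
```

```text
violet [142.9192 166.202 ] [138 161  11  12  99] plane [0.5975 0.4267 0.029 ] z [0.0034 0.0165 0.0214]
   size mm 39.92444007832406 43.55393463089897
violet [211.9202 175.6564] [205 169  15  15 163] plane [0.5698 0.1713 0.029 ] z [0.0222 0.0273 0.034 ]
   size mm 54.44241828862371 54.44241828862371
violet [143.1287 190.8515] [138 185  12  12 101] plane [0.5065 0.4213 0.029 ] z [0.0104 0.0164 0.0223]
   size mm 43.55393463089897 43.55393463089897
black [208.9    190.1187] [ 155  150  115   80 2771] plane [0.5161 0.1802 0.03  ] z [-0.0054  0.0003  0.0057]
   size mm 417.39187354611516 290.35956420599314
black [172.3043 192.0217] [169 186  10  13  46] plane [0.5052 0.3138 0.03  ] z [0.0295 0.0532 0.0663]
   size mm 36.29494552574914 47.18342918347389
black [179.431  202.0345] [171 191  18  18  58] plane [0.4693 0.2861 0.03  ] z [0.029  0.0379 0.0598]
   size mm 65.33090194634846 65.33090194634846
lens [231.6364 167.9091] [226 167  12   3  33] plane [0.5994 0.0993 0.037 ] z [-0.001   0.0033  0.0085]
   size mm 43.55393463089897 10.888483657724743
lens [244.8701 210.5399] [223 195  38  30
[... 193 characters left out ...]
4  24] plane [0.6626 0.0506 0.03  ] z [0.0213 0.027  0.04  ]
   size mm 68.96039649892337 14.517978210299656
high [172.8824 160.2353] [168 156  11  10  51] plane [0.6226 0.3171 0.03  ] z [0.0265 0.0367 0.043 ]
   size mm 39.92444007832406 36.29494552574914
high [211.8164 176.0531] [204 168  17  17 207] plane [0.5682 0.1715 0.03  ] z [0.0228 0.0276 0.0342]
   size mm 61.70140739377354 61.70140739377354
high [179.586  197.3123] [167 185  26  26 413] plane [0.4866 0.2863 0.03  ] z [0.0278 0.0348 0.0606]
   size mm 94.36685836694778 94.36685836694778
high [242.4101 205.9954] [234 198  17  17 217] plane [0.4616 0.0557 0.03  ] z [0.0301 0.0358 0.0423]
   size mm 61.70140739377354 61.70140739377354
```

View pics/c1.png

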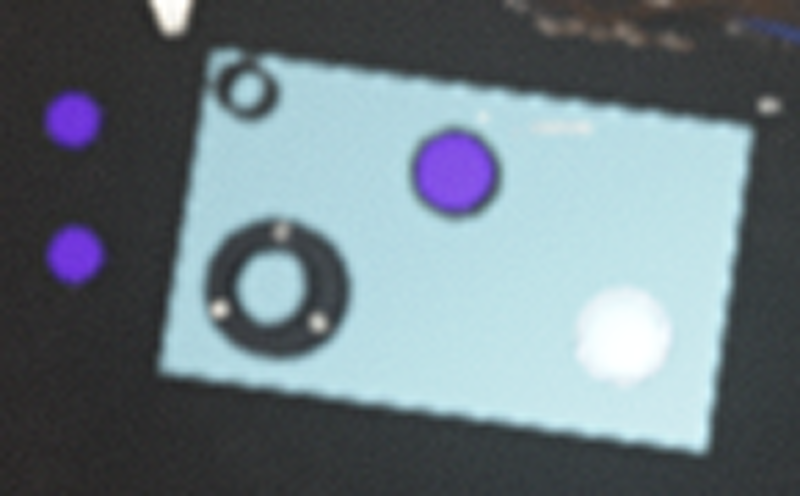

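The violet part on the mat at crop (456,172) measures about 62 mm over the rim, against about 42 mm for the other two. It is the largest, so it is the filter cell. The ring is at crop (278,288), with white lines at (282,232), (220,310) and (318,321). Next I'll estimate the lamp and plan a look along its axis.

```bash
cat >> h.py <<'E'
from scipy.spatial.transform import Rotation as Ro
np.set_printoptions(precision=4,suppress=True)
def mouthR(yaw): # columns X,Y,Z of mouth
    c,s=np.cos(np.radians(30)),.5
    return Ro.from_euler('z',yaw,degrees=True).as_matrix()@np.array([[c,0,-s],[0,1,0],[s,0,c]])
def toolM(yaw,roll=0): # tool axes x=Y,y=X,z=-Z of mouth, rolled about tool z
    M=mouthR(yaw); return np.column_stack([M[:,1],M[:,0],-M[:,2]])@Ro.from_euler('z',roll,degrees=True).as_matrix()
def toolD(ang): # pointing down, tool y at world angle ang
    a=np.radians(ang);y=np.array([np.cos(a),np.sin(a),0]);z=np.array([0,0,-1.]);return np.column_stack([np.cross(y,z),y,z])
def goto(p,R=None,start=None):
    """print slide/rot from the start pose (measured if None)"""
    if start is None: s=read_state();start=(s['tool_pos'],s['orientation'])
    p0,R0=start; R=R0 if R is None else R
    d=R0.T@(np.array(p)-p0)*1000; r=Ro.from_matrix(R0.T@R).as_rotvec()
    print('slide',np.round(d,1).tolist(),'rot',np.round(r,3).tolist(),'deg %.1f'%np.degrees(np.linalg.norm(r)))
E
python3 - <<'E'
from h import *
g=dict(np.load('top0.npz'));C=cloud(g);f=g['frame']
x,y,z=C[...,0],C[...,1],C[...,2]
roi=np.zeros(z.shape,bool);roi[140:210,280:345]=1
foot=roi&(z>.008)&(z<.05)&(f.mean(2)>90)
r=cv2.minAreaRect((C[foot][:,:2]*1000).astype(np.float32));print('foot',r,foot.sum())
g2=dict(np.load('scene0.npz'));C2=cloud(g2)
m2=(abs(C2[...,0]-.55)<.09)&(abs(C2[...,1]+.18)<.09)
P=np.vstack([C[roi&(z>.1)],C2[m2&(C2[...,2]>.1)]])
for h in np.arange(.1,.25,.02):
    q=P[abs(P[:,2]-h)<.01]; print(h,len(q),q.min(0),q.max(0))
p=onplane(g,493/800*512,275/600*384,.183);print('mouth guess',p)
M=mouthR(-9)
goto([.231,-.608,.38]); goto(p+M[:,2]*.17,toolM(-9))
E
```

```text
foot ((591.9738159179688, -190.33262634277344), (196.7646026611328, 208.96998596191406), 62.67361068725586) 611
0.1 101 [ 0.5384 -0.265   0.1   ] [ 0.6446 -0.1221  0.1098]
0.12000000000000001 312 [ 0.5226 -0.2665  0.1101] [ 0.6389 -0.1174  0.13  ]
0.14 499 [ 0.5172 -0.269   0.13  ] [ 0.6285 -0.1205  0.1499]
0.16000000000000003 387 [ 0.512 -0.235  0.15 ] [ 0.6183 -0.1435  0.17  ]
0.18000000000000002 339 [ 0.5174 -0.2315  0.1702] [ 0.6081 -0.1476  0.1897]
0.2 112 [ 0.5491 -0.2253  0.1902] [ 0.5947 -0.1562  0.205 ]Traceback (most recent call last):
  File "<stdin>", line 11, in <module>
    return umr_minimum(a, axis, None, out, keepdims, initial, where)
ValueError: zero-size array to reduction operation minimum which has no identity
```

```bash
python3 - <<'E'
from h import *
p=np.array([.552,-.19,.183])
M=mouthR(-9)
goto([.231,-.608,.36]); goto(p+M[:,2]*.17,toolM(-9))
E
```

```text
slide [0.2, 0.6, -164.3] rot [0.0, 0.0, 0.0] deg 0.0
slide [374.9, -318.4, -134.1] rot [-0.475, 0.274, -1.026] deg 66.7
```

Emit:
{"name": "drive_tool", "arguments": {
  "slide": [
    [0,0,-60],
    [0,0,-120],
    [20,-20,-164],
    [80,-65,-164],
    [130,-110,-164],
    [180,-155,-160],
    [230,-200,-155],
    [280,-240,-145],
    [330,-280,-140],
    [375,-318,-134]
  ],
  "rot": [
    [0,0,0],
    [0,0,0],
    [-0.06,0.034,-0.128],
    [-0.12,0.068,-0.256],
    [-0.18,0.102,-0.385],
    [-0.24,0.137,-0.513],
    [-0.3,0.171,-0.641],
    [-0.36,0.205,-0.77],
    [-0.42,0.24,-0.9],
    [-0.475,0.274,-1.026]
  ],
  "jaw": [1,1,1,1,1,1,1,1,1,1]
}}

```text
time: 1.35
tool_pos: [0.4634, -0.2059, 0.3316]
orientation: [[0.153, 0.859, 0.488], [0.988, -0.134, -0.074], [0.002, 0.494, -0.87]]
force: [1.7, -1.7, -0.6]
gripper_width: 1.001
gripper_force: 0.0
```

```bash
python3 - <<'E'
from h import *
s=read_state();print(s['tool_pos'],s['q']);print(s['orientation'])
goto(np.array([.552,-.19,.183])+mouthR(-9)[:,2]*.17,toolM(-9))
g=cam('wrist');np.savez('w1.npz',**g);R,p=s['orientation'],s['tool_pos']
c=-g['R'].T@g['t'];print('cam in tool',R.T@(c-p),'axes',R.T@g['R'].T, g['fx'])
cv2.imwrite('pics/w1.png',cv2.resize(g['frame'],(800,600)))
E
```

```text
[ 0.4634 -0.2059  0.3316] [ 40.2394 -21.8584 -10.4535 114.177  -16.2352  60.1854  25.4389]
[[ 0.153   0.8592  0.4883]
 [ 0.9882 -0.1339 -0.074 ]
 [ 0.0018  0.4938 -0.8696]]
slide [29.6, -0.5, 1.3] rot [-0.007, -0.003, 0.002] deg 0.5
cam in tool [ 0.0828 -0.0011 -0.1865] axes [[ 0.0002 -0.954  -0.2999]
 [ 1.      0.0002 -0.    ]
 [ 0.0001 -0.2999  0.954 ]] 329.14644959304644
```

View pics/w1.png

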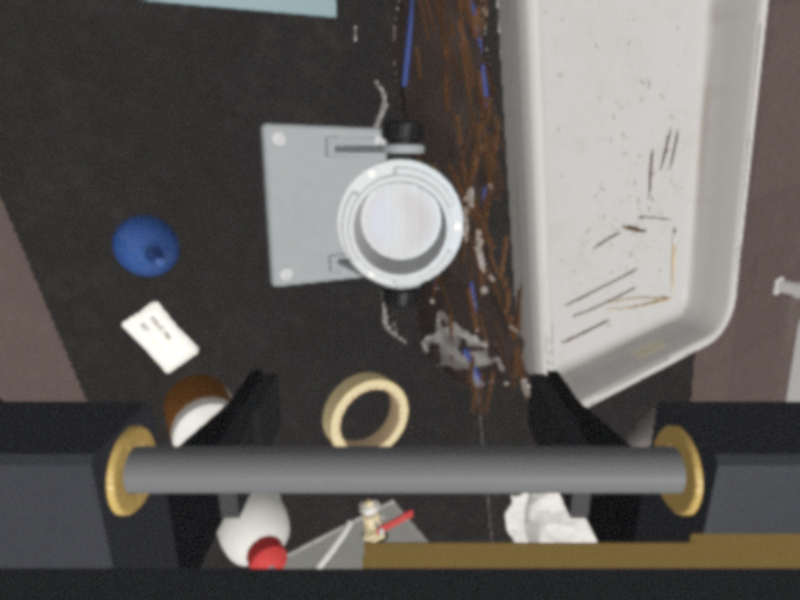

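The mouth is at (402,220) and the head's side knobs are at (403,133) and (403,297). The foot's left edge runs from (265,125) to (275,287), and the blower is at (145,245). Now to measure yaw and the mouth centre.

```bash
python3 - <<'E'
from h import *
g=dict(np.load('w1.npz'));C=cloud(g);k=.64
f=g['frame']
a=[onplane(g,u*k,v*k,.012) for u,v in((265,125),(275,287))];d=a[0]-a[1];print('foot edge',a,np.linalg.norm(d),'yaw',np.degrees(np.arctan2(-d[0],d[1])))
gray=f.mean(2)
m=(C[...,2]<.03)&(C[...,2]>.006)&(gray>110)&(abs(C[...,1]+.19)<.12)&(C[...,0]<.68)&(C[...,0]>.42)
c,l=cv2.connectedComponentsWithStats(m.astype(np.uint8))[1:3];i=1+np.argmax(l[1:,4])
P=C[c==i];print('foot',len(P),np.median(P[:,2]),cv2.minAreaRect((P[:,:2]*1000).astype(np.float32)))
for yaw in(-9,-7):
  M=mouthR(yaw);p0=np.array([.552,-.19,.183])
  for it in range(4):
    L=(C-p0)@M; r=np.hypot(L[...,0],L[...,1])
    rim=(r>27)if 0 else (r>.027)&(r<.042)&(L[...,2]>-.008)&(L[...,2]<.008)
    Q=L[rim];A=np.c_[2*Q[:,:2],np.ones(len(Q))];x=np.linalg.lstsq(A,(Q[:,:2]**2).sum(1),rcond=None)[0]
    # plane
    pl=np.linalg.lstsq(np.c_[Q[:,:2],np.ones(len(Q))],Q[:,2],rcond=None)[0]
    p0=p0+M@np.array([x[0],x[1],np.median(Q[:,2])])
  print(yaw,'mouth',p0,len(Q),'R',np.sqrt(x[2]+x[0]**2+x[1]**2),'plane tilt deg',np.degrees(pl[:2]))
cu,cv=402*k,220*k
cv2.imwrite('pics/w1c.png',cv2.resize(f[95:195,200:310],(792,720))[:600])
E
```

```text
foot edge [array([ 0.5178, -0.1087,  0.012 ]), array([ 0.4929, -0.2543,  0.012 ])] 0.14774606401480297 yaw -9.703812025028835
foot 5570 0.011957637815689901 ((564.3615112304688, -190.59112548828125), (149.87786865234375, 124.89823913574219), 80.12647247314453)
-9 mouth [ 0.5487 -0.1871  0.1797] 1619 R 0.03578548590397528 plane tilt deg [-0.0319 -0.4488]
-7 mouth [ 0.5487 -0.1871  0.1795] 1620 R 0.03575494188125349 plane tilt deg [-0.0416 -1.3757]
```

View pics/w1c.png

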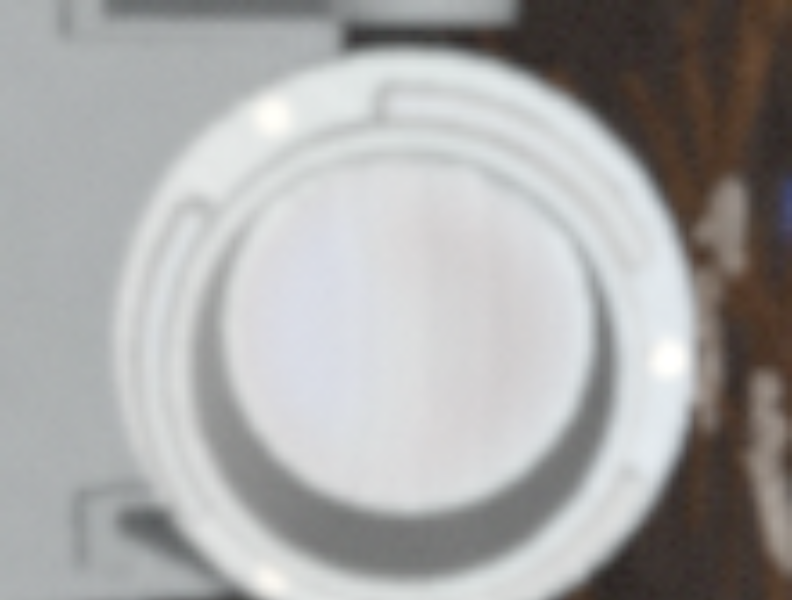

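```bash
python3 - <<'E'
from h import *
g=dict(np.load('w1.npz'));M=mouthR(-9.9)
D=[onplane(g,200+u/7.2,95+v/7.2,h) for (u,v),h in zip(((666,357),(272,117),(272,580)),(.183-.019+.021,.183-.019-.0105,.183-.019-.0105))]
c=np.mean(D,0);print(D,c,'mouth',c+.022*M[:,2]); 
print([(M.T@(d-c)*1000) for d in D])
goto([.4616,.0557,.13],toolD(-9.9))
E
```

```text
[array([ 0.593 , -0.1955,  0.185 ]), array([ 0.5462, -0.151 ,  0.1535]), array([ 0.5335, -0.2229,  0.1535])] [ 0.5576 -0.1898  0.164 ] mouth [ 0.5467 -0.1879  0.1831]
[array([41.5989,  0.5188,  0.2316]), array([-20.7211,  36.2104,  -0.161 ]), array([-20.8778, -36.7292,  -0.0706])]
slide [248.8, -133.4, 154.3] rot [0.516, -0.012, 0.036] deg 29.6
```

Emit:
{"name": "drive_tool", "arguments": {
  "slide": [
    [35,-19,22],
    [75,-40,46],
    [115,-61,71],
    [155,-83,96],
    [195,-104,120],
    [225,-120,139],
    [249,-133,154],
    [249,-133,154],
    [249,-133,154],
    [249,-133,154]
  ],
  "rot": [
    [0.07,0,0.005],
    [0.15,0,0.01],
    [0.23,0,0.015],
    [0.31,0,0.02],
    [0.4,-0.01,0.03],
    [0.47,-0.01,0.033],
    [0.516,-0.012,0.036],
    [0.516,-0.012,0.036],
    [0.516,-0.012,0.036],
    [0.516,-0.012,0.036]
  ],
  "jaw": [1,1,1,1,1,1,1,1,1,1]
}}

```text
time: 2.65
tool_pos: [0.4629, 0.0449, 0.1343]
orientation: [[0.193, 0.981, 0.001], [0.981, -0.193, -0.001], [-0.0, 0.002, -1.0]]
force: [-0.2, 0.6, -0.6]
gripper_width: 0.996
gripper_force: 0.0
```

```bash
cat >> h.py <<'E'
def circ(g,m,h,sel=None):
    """largest blob in mask -> enclosing-ellipse centre on plane z=h, and size in mm"""
    c=max(cv2.findContours(m.astype(np.uint8),cv2.RETR_EXTERNAL,cv2.CHAIN_APPROX_NONE)[0],key=cv2.contourArea)[:,0]
    P=np.array([onplane(g,u,v,h)[:2] for u,v in c]); (x,y),r=cv2.minEnclosingCircle((P*1000).astype(np.float32))
    e=cv2.fitEllipse((P*1000).astype(np.float32)); return np.round(e[0],1),np.round(e[1],1),(round(x,1),round(y,1),round(r,1))
E
python3 - <<'E'
from h import *
s=read_state();print(s['tool_pos'],s['q']);print(s['orientation'])
g=cam('wrist');np.savez('w2.npz',**g);C=cloud(g)
x,y,z=[C[...,i] for i in range(3)]
near=np.hypot(x-.4616,y-.0557)<.06
m=near&(z>.02)&(z<.06); print(m.sum(),np.percentile(z[m],[5,50,95]))
print(circ(g,m,.037))
q=m&(z>.03);print(C[q].mean(0),C[q].min(0),C[q].max(0))
cv2.imwrite('pics/w2.png',g['frame'])
E
```

```text
[0.4629 0.0449 0.1343] [ 33.3807   2.7289 -44.863  111.5788   2.1618  66.4306 -23.4332]
[[ 0.1929  0.9812  0.0014]
 [ 0.9812 -0.1929 -0.0007]
 [-0.0004  0.0015 -1.    ]]
3526 [0.0297 0.0333 0.0354]
(array([463.1,  56.7]), array([58.4, 60.6]), (463.0, 57.0, 30.6))
[0.4629 0.0559 0.0333] [0.4329 0.0257 0.03  ] [0.4928 0.0854 0.0366]
```

View pics/w2.png

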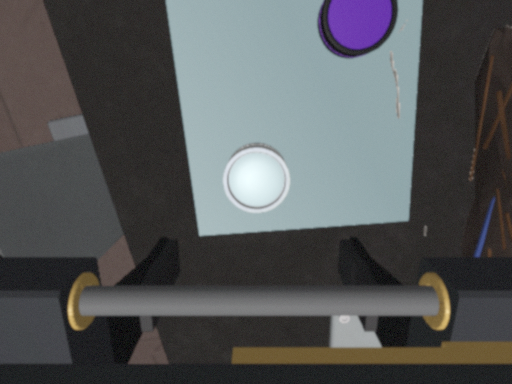

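```bash
python3 - <<'E'
from h import *
goto([.463,.0568,.06],toolD(-9.9));goto([.463,.0568,.021],toolD(-9.9))
E
```

```text
slide [11.7, -2.3, 74.3] rot [0.002, 0.001, -0.021] deg 1.2
slide [11.7, -2.4, 113.3] rot [0.002, 0.001, -0.021] deg 1.2
```

Emit:
{"name": "drive_tool", "arguments": {
  "slide": [
    [11.7,-2.4,30],
    [11.7,-2.4,70],
    [11.7,-2.4,100],
    [11.7,-2.4,113.3],
    [11.7,-2.4,113.3],
    [11.7,-2.4,113.3],
    [11.7,-2.4,113.3],
    [11.7,-2.4,113.3],
    [11.7,-2.4,113.3],
    [11.7,-2.4,113.3]
  ],
  "rot": [
    [0.002,0.001,-0.021],
    [0.002,0.001,-0.021],
    [0.002,0.001,-0.021],
    [0.002,0.001,-0.021],
    [0.002,0.001,-0.021],
    [0.002,0.001,-0.021],
    [0.002,0.001,-0.021],
    [0.002,0.001,-0.021],
    [0.002,0.001,-0.021],
    [0.002,0.001,-0.021]
  ],
  "jaw": [1,1,1,1,1,1,-0.2,-0.6,-1,-1],
  "squeeze": 20
}}

```text
time: 3.95
tool_pos: [0.4625, 0.0579, 0.0204]
orientation: [[0.171, 0.985, -0.002], [0.985, -0.171, 0.001], [0.001, -0.002, -1.0]]
force: [-0.4, -0.8, -0.2]
gripper_width: 0.626
gripper_force: 0.0
```

```bash
python3 - <<'E'
from h import *
s=read_state();print(s['tool_pos'],s['q'],s['gripper_width']);print(s['orientation'])
p=np.array([.5467,-.1876,.183]);M=mouthR(-9.9)
P1=[.463,.0568,.13]; goto([.463,.0568,.20],toolD(-9.9))
goto(p+M[:,2]*.06,toolM(-9.9))
E
```

```text
[0.4625 0.0579 0.0204] [ 29.1256  12.8029 -44.8961 118.0429  11.0974  53.4068 -31.564 ] 0.6257811219219016
[[ 0.1708  0.9853 -0.0018]
 [ 0.9853 -0.1708  0.0015]
 [ 0.0012 -0.002  -1.    ]]
slide [-0.8, 0.3, -179.6] rot [-0.002, -0.001, 0.001] deg 0.1
slide [-227.2, 94.4, -215.0] rot [-0.526, -0.001, 0.001] deg 30.1
```

Emit:
{"name": "drive_tool", "arguments": {
  "slide": [
    [0,0,0],
    [0,0,0],
    [0,0,0],
    [0,0,0],
    [0,0,0],
    [0,0,0],
    [0,0,0],
    [0,0,-10],
    [0,0,-20],
    [0,0,-30]
  ],
  "rot": [
    [0,0,0],
    [0,0,0],
    [0,0,0],
    [0,0,0],
    [0,0,0],
    [0,0,0],
    [0,0,0],
    [0,0,0],
    [0,0,0],
    [0,0,0]
  ],
  "jaw": [-1,-1,-1,-1,-1,-1,-1,-1,-1,-1],
  "squeeze": 25
}}

```text
time: 5.2
tool_pos: [0.4628, 0.0579, 0.0514]
orientation: [[0.171, 0.985, -0.001], [0.985, -0.171, 0.001], [0.001, -0.001, -1.0]]
force: [0.3, 0.2, 0.3]
gripper_width: 0.005
gripper_force: 0.0
```

```bash
python3 - <<'E'
from h import *
s=read_state();print(s['tool_pos'],s['gripper_width'],s['gripper_force'])
g=cam('wrist');C=cloud(g);x,y,z=[C[...,i] for i in range(3)]
m=(np.hypot(x-.463,y-.0568)<.045)&(z>.02)&(z<.1);print(m.sum(),np.percentile(z[m],[5,50,95]) if m.sum() else 0)
cv2.imwrite('pics/w3.png',g['frame'])
E
```

```text
[0.4628 0.0579 0.0514] 0.004773549735284177 0.0
5783 [0.0291 0.0336 0.0934]
```

View pics/w3.png

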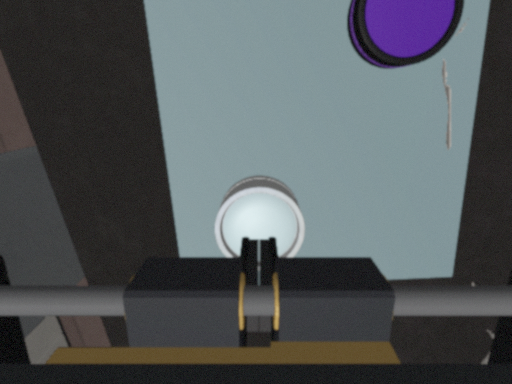

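```bash
python3 - <<'E'
from h import *
g=cam('wrist');s=read_state();R,p=s['orientation'],s['tool_pos']
for h in(.033,.037): print(h,onplane(g,260,228,h), 'px of old', proj(g,[.463,.0568,h]))
c=-g['R'].T@g['t'];print('cam in tool',R.T@(c-p)); print('TCP px',proj(g,p),'tip-19',proj(g,p-R[:,2]*.019))
C=cloud(g)
for v in (232,236,240,244,248,255): print(v,(R.T@(C[v,250]-p))*1000,(R.T@(C[v,267]-p))*1000)
t=cam('top');C=cloud(t);x,y,z=[C[...,i] for i in range(3)]
m=(np.hypot(x-.463,y-.08)<.09)&(z>.022)&(z<.045);print('top',C[m].mean(0),m.sum())
f=g['frame'];hsv=cv2.cvtColor(f,cv2.COLOR_BGR2HSV)
E
```

```text
0.033 [0.4641 0.0558 0.033 ] px of old (np.float64(258.09486825512073), np.float64(226.93655073757805))
0.037 [0.4644 0.0574 0.037 ] px of old (np.float64(258.08841982957404), np.float64(229.22615570867578))
cam in tool [ 0.0829 -0.0001 -0.1869]
TCP px (np.float64(258.6934532891909), np.float64(236.7371116386934)) tip-19 (np.float64(258.7074073021791), np.float64(250.52878276706448))
232 [-4.4944 -5.8431 17.9438] [-4.8094  5.6237 18.6956]
236 [-7.02   -5.8391 17.0372] [-7.9622  5.6615 19.1876]
240 [  9.7096  -4.6461 -26.1562] [  9.4154   4.4253 -25.5001]
244 [  9.3475  -4.5448 -30.3498] [  9.6099   4.2915 -30.8987]
248 [  9.5241  -4.4174 -35.4407] [  9.3365   4.1922 -35.0443]
255 [  9.6711  -4.2188 -43.4092] [  9.8439   3.9752 -43.7396]
top [nan nan nan] 0<stdin>:8: RuntimeWarning: Mean of empty slice.
  ret = um.true_divide(
```

```bash
python3 - <<'E'
from h import *
g=dict(np.load('w2.npz'));C=cloud(g)
p=np.array([.4629,.0449,.1343]);R=np.array([[.1929,.9812,.0014],[.9812,-.1929,-.0007],[-.0004,.0015,-1]])
L=(C-p)@R*1000
m=(g['z_map']>0)&(L[...,2]<5)&(L[...,2]>-75)&(abs(L[...,1])<70)&(abs(L[...,0])<40)
ys,xs=np.nonzero(m);print(len(ys),L[m].min(0),L[m].max(0))
for lo in range(-75,0,5):
    k=m&(L[...,2]>=lo)&(L[...,2]<lo+5)
    if k.sum(): a=L[k];print(lo,k.sum(),'x',a[:,0].min(),a[:,0].max(),'|y|',abs(a[:,1]).min(),abs(a[:,1]).max())
t=cam('top');print(t['z_map'].min(),t['z_map'].max())
E
```

```text
4324 [-11.7814 -57.6213 -74.9429] [ 11.9894  57.4855 -22.6624]
-75 653 x -11.781396311054845 11.824036735396252 |y| 42.949797642062144 57.556661219827056
-70 528 x -10.842912329882203 11.989405919735216 |y| 42.848223020696594 57.62128412301437
-65 452 x -10.076806795327027 11.813694967728635 |y| 42.96672288235881 56.72713447293807
-60 358 x 0.9015939532382806 11.839024029213391 |y| 43.34712321571713 55.45875487146931
-55 426 x -1.8570452911833621 11.645199649722349 |y| 43.447074899611934 54.44863121346282
-50 443 x -5.428401560866808 11.80909837089597 |y| 42.99204060858849 52.8990754094241
-45 373 x -7.937597890626938 11.479541853813162 |y| 42.95941023922023 52.629717919693576
-40 373 x -10.200469600376847 11.542127841700987 |y| 42.85546158766156 52.43182458675292
-35 346 x -9.881381638431705 11.701006613807053 |y| 43.00001661040375 52.57524804696097
-30 305 x -9.849188766251533 11.594259508307694 |y| 43.01222090650307 52.656031653170814
-25 67 x -7.3361424104245145 11.016470927134753 |y| 43.329151549148804 52.06136571133254
0.0 2.4601884
```

The reported TCP lies about 23 mm beyond the real fingertips: the finger depth ends at tool z = -23 mm. The jaws therefore closed above the lens, which has not moved. I'll correct for this offset, open and regrasp.

Emit:
{"name": "drive_tool", "arguments": {
  "slide": [
    [0,0,0],
    [0,0,0],
    [0,0,0],
    [0,0,0],
    [0,0,0],
    [0,0,0],
    [0,0,0],
    [0,0,0],
    [0,-1,20],
    [0,-1,28]
  ],
  "rot": [
    [0,0,0],
    [0,0,0],
    [0,0,0],
    [0,0,0],
    [0,0,0],
    [0,0,0],
    [0,0,0],
    [0,0,0],
    [0,0,0],
    [0,0,0]
  ],
  "jaw": [0.9,0.9,0.9,0.9,0.9,0.9,0.9,0.9,0.9,0.9]
}}

```text
time: 6.65
tool_pos: [0.461, 0.058, 0.0216]
orientation: [[0.171, 0.985, -0.003], [0.985, -0.171, 0.002], [0.001, -0.003, -1.0]]
force: [-0.3, -0.8, -0.4]
gripper_width: 0.941
gripper_force: 0.0
```

```bash
cat >> h.py <<'E'
TIP=.023
def gotip(tip,R,start=None): goto(np.array(tip)-0+TIP*R[:,2],R,start)
PM=np.array([.5467,-.1876,.183]);YAW=-9.9;MR=mouthR(YAW)
E
python3 - <<'E'
from h import *
s=read_state();print(s['tool_pos'],s['gripper_width'])
gotip([.463,.0568,.021],toolD(-9.9))
E
```

```text
[0.461  0.058  0.0216] 0.941416826235174
slide [-0.8, 2.3, 23.6] rot [-0.003, -0.001, 0.001] deg 0.2
```

Emit:
{"name": "drive_tool", "arguments": {
  "slide": [
    [-0.8,2,12],
    [-0.8,2,23.5],
    [-0.8,2,23.5],
    [-0.8,2,23.5],
    [-0.8,2,23.5],
    [-0.8,2,23.5],
    [-0.8,2,23.5],
    [-0.8,2,23.5],
    [-0.8,2,23.5],
    [-0.8,2,23.5]
  ],
  "rot": [
    [0,0,0],
    [0,0,0],
    [0,0,0],
    [0,0,0],
    [0,0,0],
    [0,0,0],
    [0,0,0],
    [0,0,0],
    [0,0,0],
    [0,0,0]
  ],
  "jaw": [0.9,0.9,0.9,-1,-1,-1,-1,-1,-1,-1],
  "squeeze": 25
}}

```text
time: 7.9
tool_pos: [0.4635, 0.057, -0.001]
orientation: [[0.171, 0.985, -0.002], [0.985, -0.171, 0.001], [0.001, -0.002, -1.0]]
force: [-1.3, -0.1, 5.5]
gripper_width: 0.679
gripper_force: 25.0
```

```bash
python3 - <<'E'
from h import *
s=read_state();print(s['tool_pos'],s['gripper_width'],s['gripper_force'])
gotip([.463,.0568,.021+.2],toolD(-9.9))
gotip(PM+MR[:,2]*(.018+.03),toolM(YAW))
E
```

```text
[ 0.4635  0.057  -0.001 ] 0.678711255330635 25.00219076871872
slide [-0.0, -0.8, -199.0] rot [-0.002, -0.001, 0.001] deg 0.1
slide [-226.5, 110.9, -206.1] rot [-0.525, -0.001, 0.001] deg 30.1
```

Emit:
{"name": "drive_tool", "arguments": {
  "slide": [
    [0,0,-45],
    [0,0,-105],
    [0,0,-165],
    [-40,20,-200],
    [-80,40,-210],
    [-120,60,-210],
    [-160,80,-208],
    [-200,98,-207],
    [-226,111,-206],
    [-226,111,-206]
  ],
  "rot": [
    [0,0,0],
    [0,0,0],
    [-0.05,0,0],
    [-0.15,0,0],
    [-0.25,0,0],
    [-0.35,0,0],
    [-0.44,0,0],
    [-0.525,0,0],
    [-0.525,0,0],
    [-0.525,0,0]
  ],
  "jaw": [-1,-1,-1,-1,-1,-1,-1,-1,-1,-1]
}}

```text
time: 9.15
tool_pos: [0.5337, -0.1867, 0.2032]
orientation: [[0.174, 0.854, 0.491], [0.985, -0.152, -0.085], [0.002, 0.498, -0.867]]
force: [0.4, -0.2, -1.7]
gripper_width: 0.682
gripper_force: 25.0
```

```bash
python3 - <<'E'
from h import *
s=read_state();print(s['tool_pos'],s['q'],s['gripper_width'],s['gripper_force'])
gotip(PM+MR[:,2]*(.019+.03),toolM(YAW))
g=cam('wrist');np.savez('w4.npz',**g);cv2.imwrite('pics/w4.png',g['frame'][60:,130:400])
E
```

```text
[ 0.5337 -0.1867  0.2032] [ 43.0069 -11.7439 -22.1846 121.6002 -14.7291  40.5778  18.8231] 0.681586023705409 24.999469220638275
slide [1.4, 1.1, -2.0] rot [-0.002, -0.001, -0.003] deg 0.2
```

View pics/w4.png

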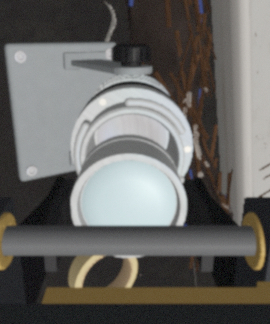

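Emit:
{"name": "drive_tool", "arguments": {
  "slide": [
    [1.4,1,5],
    [1.4,1,12],
    [1.4,1,18],
    [1.4,1,22],
    [1.4,1,25],
    [1.4,1,28],
    [1.4,1,30],
    [1.4,1,32],
    [1.4,1,34],
    [1.4,1,34]
  ],
  "rot": [
    [0,0,-0.003],
    [0,0,-0.003],
    [0,0,-0.003],
    [0,0,-0.003],
    [0,0,-0.003],
    [0,0,-0.003],
    [0,0,-0.003],
    [0,0,-0.003],
    [0,0,-0.003],
    [0,0,-0.003]
  ],
  "jaw": [-1,-1,-1,-1,-1,-1,-1,-1,-1,-1]
}}

```text
time: 10.45
tool_pos: [0.5523, -0.1866, 0.1752]
orientation: [[0.168, 0.854, 0.492], [0.986, -0.146, -0.084], [-0.0, 0.499, -0.866]]
force: [-0.2, -0.1, -2.0]
gripper_width: 0.681
gripper_force: 25.0
```

```bash
cat >> h.py <<'E'
def rep():
    s=read_state();R=s['orientation'];tip=s['tool_pos']-TIP*R[:,2]
    print('tip in mouth mm',MR.T@(tip-PM)*1000,'F in mouth',MR.T@s['force'],'M',MR.T@s['moment'],'w',s['gripper_width'],s['gripper_force'],'q',s['q'],'t',s['time'])
    print('axis err deg',np.degrees(MR.T@-R[:,2])[:2])
E
python3 -c "
from h import *
rep();gotip(PM+MR[:,2]*(.003),toolM(YAW))"
```

```text
tip in mouth mm [ 0.7697  1.8783 13.6132] F in mouth [-1.1743 -0.1071 -1.612 ] M [-0.0043  0.7128  0.0177] w 0.6810838829038391 24.99975711107254 q [ 42.8702  -7.881  -23.9147 122.0098 -12.7474  36.0972  17.0015] t 10.45
axis err deg [ 0.0481 -0.0962]
slide [-1.9, -0.7, 10.6] rot [-0.001, -0.002, 0.003] deg 0.2
```

Emit:
{"name": "drive_tool", "arguments": {
  "slide": [
    [-0.5,-0.3,2],
    [-1,-0.5,4],
    [-1,-0.5,6],
    [-1,-0.5,8],
    [-1,-0.5,10],
    [-1,-0.5,11],
    [-1,-0.5,11],
    [-1,-0.5,11],
    [-1,-0.5,11],
    [-1,-0.5,11]
  ],
  "rot": [
    [0,0,0],
    [0,0,0],
    [0,0,0],
    [0,0,0],
    [0,0,0],
    [0,0,0],
    [0,0,0],
    [0,0,0],
    [0,0,0],
    [0,0,0]
  ],
  "jaw": [-1,-1,-1,-1,-1,-1,-1,-1,-1,-1]
}}

```text
time: 11.7
tool_pos: [0.5571, -0.1885, 0.1657]
orientation: [[0.168, 0.854, 0.492], [0.986, -0.146, -0.084], [-0.0, 0.499, -0.866]]
force: [0.7, -0.7, -1.8]
gripper_width: 0.682
gripper_force: 25.0
```

```bash
python3 -c "
from h import *
rep();gotip(PM+MR[:,2]*(.003),toolM(YAW))"
```

```text
tip in mouth mm [0.37   0.8744 2.7647] F in mouth [-0.2153 -0.6027 -1.9318] M [-0.0558  0.7027 -0.0025] w 0.6817425513750284 24.999831318855286 q [ 42.8604  -6.5737 -24.2211 122.1542 -12.1042  34.6572  16.5688] t 11.7
axis err deg [ 0.0345 -0.0891]
slide [-0.9, -0.4, -0.2] rot [-0.001, -0.002, 0.003] deg 0.2
```

Emit:
{"name": "drive_tool", "arguments": {
  "slide": [
    [0,0,0],
    [0,0,0],
    [0,0,0],
    [0,0,0],
    [0,0,0],
    [0,0,-5],
    [0,0,-25],
    [0,0,-50],
    [0,0,-75],
    [0,0,-75]
  ],
  "rot": [
    [0,0,0],
    [0,0,0],
    [0,0,0],
    [0,0,0],
    [0,0,0],
    [0,0,0],
    [0,0,0],
    [0,0,0],
    [0,0,0],
    [0,0,0]
  ],
  "jaw": [0.9,0.9,0.9,0.9,0.9,0.9,0.9,0.9,0.9,0.9]
}}

```text
time: 12.95
tool_pos: [0.5207, -0.1826, 0.2329]
orientation: [[0.169, 0.852, 0.495], [0.986, -0.145, -0.086], [-0.002, 0.502, -0.865]]
force: [0.4, -0.0, -0.8]
gripper_width: 0.953
gripper_force: 0.0
```

```bash
python3 - <<'E'
from h import *
rep()
g=cam('wrist');C=cloud(g);L=(C-PM)@MR*1000
r=np.hypot(L[...,0],L[...,1])
for a,b in((0,10),(10,20),(20,26),(26,30),(32.5,36)):
    m=(r>=a)&(r<b)&(g['z_map']>0)&(abs(L[...,2])<60);print(a,b,m.sum(),np.percentile(L[...,2][m],[10,50,90]))
m=(r<45)&(abs(L[...,2])<6)
cv2.imwrite('pics/w5.png',g['frame'])
x,y,z=[C[...,i] for i in range(3)]
gotip([.569,.1715,.10],toolD(-9.9))
E
```

```text
tip in mouth mm [ 1.9427  0.4291 79.4885] F in mouth [-0.0584  0.0278 -0.914 ] M [0.0111 0.511  0.0662] w 0.9533629338734606 0.0 q [ 43.1851 -15.1982 -21.2058 120.7138 -15.8999  44.6574  20.0139] t 12.95
axis err deg [-0.1621 -0.0064]
0 10 436 [-15.9232 -15.0588 -14.1469]
10 20 1296 [-17.0377 -15.8582 -14.8321]
20 26 1205 [-19.4982 -17.727  -15.5924]
26 30 900 [-19.0674 -14.8243 -13.8839]
32.5 36 1122 [-3.3566 -2.5029 -1.6444]
slide [357.2, -87.4, 127.4] rot [0.525, 0.0, 0.004] deg 30.1
```

Emit:
{"name": "drive_tool", "arguments": {
  "slide": [
    [40,-10,5],
    [85,-21,20],
    [130,-32,36],
    [175,-43,55],
    [220,-54,75],
    [265,-65,93],
    [310,-76,110],
    [357,-87,127],
    [357,-87,127],
    [357,-87,127]
  ],
  "rot": [
    [0.05,0,0],
    [0.12,0,0],
    [0.19,0,0],
    [0.26,0,0],
    [0.33,0,0],
    [0.4,0,0],
    [0.47,0,0.002],
    [0.525,0,0.004],
    [0.525,0,0.004],
    [0.525,0,0.004]
  ],
  "jaw": [0.9,0.9,0.9,0.9,0.9,0.9,0.9,0.9,0.9,0.9]
}}

```text
time: 14.25
tool_pos: [0.568, 0.1719, 0.0759]
orientation: [[0.171, 0.985, -0.004], [0.985, -0.171, 0.002], [0.001, -0.004, -1.0]]
force: [-1.3, 0.4, -0.3]
gripper_width: 0.953
gripper_force: 0.0
```

```bash
python3 - <<'E'
from h import *
s=read_state();print(s['tool_pos'],s['q'])
g=cam('wrist');np.savez('w6.npz',**g);C=cloud(g)
x,y,z=[C[...,i] for i in range(3)]
near=np.hypot(x-.569,y-.1715)<.05
m=near&(z>.012)&(z<.06);print(m.sum(),np.percentile(z[m],[5,50,95]))
f=g['frame'];hsv=cv2.cvtColor(f,cv2.COLOR_BGR2HSV)
v=near&(hsv[...,0]>120)&(hsv[...,0]<145)&(hsv[...,1]>100)
print('glass',circ(g,v,.029)); print('height blob',circ(g,m&(z>.02),.029))
e=circ(g,v,.029)[0]/1000
gotip([*e,.016],toolD(-9.9))
E
```

```text
[0.568  0.1719 0.0759] [ 19.0264  26.1822 -50.4104  98.0473  21.6086  66.2735 -47.2714]
4892 [0.0233 0.0252 0.0273]
glass (array([570.3, 172.8]), array([50.7, 50.9]), (570.3, 172.8, 25.8))
height blob (array([570.3, 173.2]), array([58.4, 59.8]), (570.5, 173.2, 30.2))
slide [2.0, 1.8, 83.6] rot [-0.002, -0.001, -0.0] deg 0.1
```

Emit:
{"name": "drive_tool", "arguments": {
  "slide": [
    [2,1.8,30],
    [2,1.8,60],
    [2,1.8,81.5],
    [2,1.8,81.5],
    [2,1.8,81.5],
    [2,1.8,81.5],
    [2,1.8,81.5],
    [2,1.8,81.5],
    [2,1.8,81.5],
    [2,1.8,81.5]
  ],
  "rot": [
    [0,0,0],
    [0,0,0],
    [0,0,0],
    [0,0,0],
    [0,0,0],
    [0,0,0],
    [0,0,0],
    [0,0,0],
    [0,0,0],
    [0,0,0]
  ],
  "jaw": [0.9,0.9,0.9,0.9,-1,-1,-1,-1,-1,-1],
  "squeeze": 25
}}

```text
time: 15.55
tool_pos: [0.5708, 0.1736, -0.0039]
orientation: [[0.172, 0.985, -0.001], [0.985, -0.172, 0.001], [0.001, -0.001, -1.0]]
force: [-1.9, 0.1, 5.9]
gripper_width: 0.679
gripper_force: 25.0
```

```bash
python3 - <<'E'
from h import *
s=read_state();print(s['tool_pos'],s['gripper_width'],s['gripper_force'])
b=.015
gotip([.5703,.173,.22],toolD(-9.9))
gotip(PM+MR[:,2]*(b+.03),toolM(YAW))
E
```

```text
[ 0.5708  0.1736 -0.0039] 0.6789388384696848 25.00262349843979
slide [-0.5, -0.7, -200.9] rot [-0.001, -0.001, -0.0] deg 0.1
slide [-359.8, 27.1, -206.3] rot [-0.525, -0.001, -0.0] deg 30.1
```

Emit:
{"name": "drive_tool", "arguments": {
  "slide": [
    [0,0,-60],
    [0,0,-120],
    [-20,0,-170],
    [-75,4,-205],
    [-130,9,-210],
    [-185,13,-210],
    [-240,18,-209],
    [-295,22,-208],
    [-345,26,-207],
    [-360,27,-206]
  ],
  "rot": [
    [0,0,0],
    [0,0,0],
    [0,0,0],
    [-0.08,0,0],
    [-0.16,0,0],
    [-0.24,0,0],
    [-0.32,0,0],
    [-0.42,0,0],
    [-0.525,0,0],
    [-0.525,0,0]
  ],
  "jaw": [-1,-1,-1,-1,-1,-1,-1,-1,-1,-1]
}}

```text
time: 16.8
tool_pos: [0.5324, -0.1891, 0.1996]
orientation: [[0.177, 0.853, 0.491], [0.984, -0.154, -0.088], [0.0, 0.498, -0.867]]
force: [1.2, -0.2, -2.3]
gripper_width: 0.673
gripper_force: 25.0
```

```bash
python3 - <<'E'
from h import *
rep();gotip(PM+MR@np.array([0,.0,.016-.006]),toolM(YAW))
E
```

```text
tip in mouth mm [-3.6388 -3.8743 44.2834] F in mouth [-0.0842  0.0465 -2.6023] M [ 0.0564  0.661  -0.013 ] w 0.6734924246459582 24.999863505363464 q [ 53.7994 -12.0693 -31.2744 121.5951 -18.3935  40.4833  22.2999] t 16.8
axis err deg [0.1075 0.1361]
slide [4.0, 3.7, 34.3] rot [-0.002, 0.002, -0.005] deg 0.3
```

Emit:
{"name": "drive_tool", "arguments": {
  "slide": [
    [2,2,4],
    [4.5,4,10],
    [4.5,4,15],
    [4.5,4,19],
    [4.5,4,23],
    [4.5,4,26],
    [4.5,4,28],
    [4.5,4,30],
    [4.5,4,32],
    [4.5,4,34]
  ],
  "rot": [
    [0,0,-0.005],
    [0,0,-0.005],
    [0,0,-0.005],
    [0,0,-0.005],
    [0,0,-0.005],
    [0,0,-0.005],
    [0,0,-0.005],
    [0,0,-0.005],
    [0,0,-0.005],
    [0,0,-0.005]
  ],
  "jaw": [-1,-1,-1,-1,-1,-1,-1,-1,-1,-1]
}}

```text
time: 18.05
tool_pos: [0.5557, -0.1856, 0.1737]
orientation: [[0.168, 0.855, 0.491], [0.986, -0.145, -0.086], [-0.002, 0.499, -0.867]]
force: [-12.2, 1.4, 7.7]
gripper_width: 0.684
gripper_force: 25.2
```

```bash
python3 - <<'E'
from h import *
rep();gotip(PM+MR@np.array([0,.0,.016-.010]),toolM(YAW))
E
```

```text
tip in mouth mm [ 2.7992  3.4985 10.7142] F in mouth [-6.727  -0.7085 12.7984] M [-0.2779  1.8323 -0.0577] w 0.6843500732150862 25.245283842086792 q [ 53.8753  -7.581  -34.3622 121.3637 -14.7054  36.0193  18.6562] t 18.05
axis err deg [0.0964 0.0172]
slide [-3.5, -2.8, 4.7] rot [-0.002, 0.0, 0.004] deg 0.3
```

Emit:
{"name": "drive_tool", "arguments": {
  "slide": [
    [0,0,-3],
    [0,0,-8],
    [-2.6,-2.4,-8],
    [-2.6,-2.4,-8],
    [-2.6,-2.4,-6],
    [-2.6,-2.4,-4],
    [-2.6,-2.4,-2],
    [-2.6,-2.4,-1],
    [-2.6,-2.4,0],
    [-2.6,-2.4,0]
  ],
  "rot": [
    [0,0,0],
    [0,0,0],
    [0,0,0],
    [0,0,0],
    [0,0,0],
    [0,0,0],
    [0,0,0],
    [0,0,0],
    [0,0,0],
    [0,0,0]
  ],
  "jaw": [-1,-1,-1,-1,-1,-1,-1,-1,-1,-1]
}}

```text
time: 19.3
tool_pos: [0.554, -0.1873, 0.1725]
orientation: [[0.168, 0.854, 0.492], [0.986, -0.144, -0.085], [-0.002, 0.499, -0.866]]
force: [0.2, -0.1, 0.2]
gripper_width: 0.68
gripper_force: 25.0
```

```bash
python3 - <<'E'
from h import *
rep();gotip(PM+MR@np.array([0,.0,.016-.010]),toolM(YAW))
g=cam('wrist');cv2.imwrite('pics/w7.png',g['frame'][80:330,130:390])
E
```

```text
tip in mouth mm [ 0.8856  1.5699 10.3256] F in mouth [ 0.2355 -0.1085  0.0388] M [ 0.0133  0.6226 -0.0111] w 0.6804078871944876 24.95980739593506 q [ 53.9016  -7.6459 -34.04   121.6169 -15.1709  35.8749  19.3859] t 19.3
axis err deg [ 0.0442 -0.0389]
slide [-1.6, -0.9, 4.3] rot [-0.001, -0.001, 0.005] deg 0.3
```

View pics/w7.png

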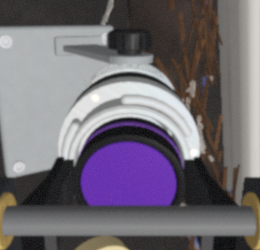

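Emit:
{"name": "drive_tool", "arguments": {
  "slide": [
    [-0.3,-0.2,1],
    [-0.6,-0.4,2],
    [-0.6,-0.4,3],
    [-0.6,-0.4,4],
    [-0.6,-0.4,5],
    [-0.6,-0.4,5.5],
    [-0.6,-0.4,5.5],
    [-0.6,-0.4,5.5],
    [-0.6,-0.4,5.5],
    [-0.6,-0.4,5.5]
  ],
  "rot": [
    [0,0,0],
    [0,0,0],
    [0,0,0],
    [0,0,0],
    [0,0,0],
    [0,0,0],
    [0,0,0],
    [0,0,0],
    [0,0,0],
    [0,0,0]
  ],
  "jaw": [-1,-1,-1,-1,-1,-1,-1,-1,-1,-1]
}}

```text
time: 20.6
tool_pos: [0.5562, -0.1883, 0.1676]
orientation: [[0.168, 0.854, 0.492], [0.986, -0.144, -0.085], [-0.002, 0.5, -0.866]]
force: [0.5, -0.2, -0.6]
gripper_width: 0.678
gripper_force: 25.0
```

```bash
python3 - <<'E'
from h import *
rep()
g=cam('wrist');C=cloud(g);L=(C-PM)@MR*1000;hsv=cv2.cvtColor(g['frame'],cv2.COLOR_BGR2HSV)
v=(hsv[...,0]>120)&(hsv[...,0]<145)&(hsv[...,1]>100)&(np.abs(L[...,2])<50)&(np.hypot(L[...,0],L[...,1])<26)
print('glass',np.median(L[v],0),v.sum())
r=(np.hypot(L[...,0],L[...,1])>33)&(np.hypot(L[...,0],L[...,1])<36)&(abs(L[...,2])<8)
print('rim',np.median(L[r],0),r.sum())
E
```

```text
tip in mouth mm [0.5673 0.9026 4.9286] F in mouth [ 0.1824 -0.1515 -0.7968] M [ 0.0107  0.5595 -0.021 ] w 0.6783556770047218 24.959843158721924 q [ 53.9314  -6.9494 -34.2893 121.7012 -14.6564  35.1197  19.0225] t 20.6
axis err deg [ 0.0324 -0.0291]
glass [-0.4429  3.5004 13.1728] 5329
rim [-0.4832 27.4974 -2.3849] 931
```

Emit:
{"name": "drive_tool", "arguments": {
  "slide": [
    [0,0,0],
    [0,0,0],
    [0,0,0],
    [0,0,0],
    [0,0,0],
    [0,0,-5],
    [0,0,-25],
    [0,0,-50],
    [0,0,-75],
    [0,0,-75]
  ],
  "rot": [
    [0,0,0],
    [0,0,0],
    [0,0,0],
    [0,0,0],
    [0,0,0],
    [0,0,0],
    [0,0,0],
    [0,0,0],
    [0,0,0],
    [0,0,0]
  ],
  "jaw": [0.9,0.9,0.9,0.9,0.9,0.9,0.9,0.9,0.9,0.9]
}}

```text
time: 21.9
tool_pos: [0.5198, -0.1824, 0.2348]
orientation: [[0.168, 0.853, 0.495], [0.986, -0.144, -0.088], [-0.004, 0.502, -0.865]]
force: [0.6, -0.3, -0.1]
gripper_width: 0.948
gripper_force: 0.0
```

```bash
python3 - <<'E'
from h import *
rep()
g=cam('wrist');np.savez('w8.npz',**g);C=cloud(g);L=(C-PM)@MR*1000;hsv=cv2.cvtColor(g['frame'],cv2.COLOR_BGR2HSV)
ok=(g['z_map']>0)&(abs(L[...,2])<40);rr=np.hypot(L[...,0],L[...,1])
v=(hsv[...,0]>120)&(hsv[...,0]<145)&(hsv[...,1]>100)&ok&(rr<28)
Q=L[v];print('glass',np.median(Q,0),v.sum(),'tilt',np.degrees(np.linalg.lstsq(np.c_[Q[:,:2],np.ones(len(Q))],Q[:,2],rcond=None)[0][:2]))
for a,b in((26,29),(33,36)):
  r=ok&(rr>a)&(rr<b);print(a,b,np.median(L[r],0),r.sum())
gotip([.4866,.2863,.13],toolD(-9.9))
E
```

```text
tip in mouth mm [ 2.0876  0.4901 81.5864] F in mouth [ 0.5459 -0.1982 -0.4358] M [-0.0196  0.491   0.03  ] w 0.9483261662365421 0.0 q [ 53.8239 -16.0614 -29.6953 120.273  -20.3024  45.5605  24.0603] t 21.9
axis err deg [-0.1528  0.074 ]
glass [-1.5579  0.8561  9.2285] 3548 tilt [0.0908 0.0367]
26 29 [-0.1164  5.2116 10.62  ] 880
33 36 [ 8.6088 17.4515 -2.4854] 728
slide [456.7, -158.9, 52.5] rot [0.525, 0.002, 0.005] deg 30.1
```

Emit:
{"name": "drive_tool", "arguments": {
  "slide": [
    [45,-15,0],
    [95,-32,4],
    [145,-50,10],
    [195,-68,17],
    [245,-85,24],
    [295,-102,32],
    [345,-120,40],
    [400,-139,46],
    [457,-159,52],
    [457,-159,52]
  ],
  "rot": [
    [0.04,0,0],
    [0.1,0,0],
    [0.17,0,0],
    [0.24,0,0],
    [0.31,0,0],
    [0.38,0,0],
    [0.45,0,0],
    [0.525,0.002,0.005],
    [0.525,0.002,0.005],
    [0.525,0.002,0.005]
  ],
  "jaw": [1,1,1,1,1,1,1,1,1,1]
}}

```text
time: 23.2
tool_pos: [0.482, 0.2934, 0.105]
orientation: [[0.163, 0.987, -0.007], [0.987, -0.163, 0.005], [0.004, -0.008, -1.0]]
force: [0.4, -0.7, -0.6]
gripper_width: 0.994
gripper_force: 0.0
```

```bash
python3 - <<'E'
from h import *
s=read_state();print(s['tool_pos'],s['q'],s['qvel'].round(1))
g=cam('wrist');np.savez('w9.npz',**g);C=cloud(g)
x,y,z=[C[...,i] for i in range(3)]
near=np.hypot(x-.4866,y-.2863)<.075
m=near&(z>.02)&(z<.07);print(m.sum(),np.percentile(z[m],[5,50,95]))
try: print('height blob',circ(g,m,.033)); print('collar',circ(g,near&(z>.047)&(z<.07),.059))
except Exception as e: print(e)
f=g['frame'];w=near&(f.min(2)>150)&(z>.01)&(z<.045)
k,l,st,c=cv2.connectedComponentsWithStats(w.astype(np.uint8))
for i in range(1,k):
    if st[i,4]>3: print(c[i],st[i,4],onplane(g,*c[i],.033),np.median(C[l==i],0))
cv2.imwrite('pics/w9.png',f)
E
```

```text
[0.482  0.2934 0.105 ] [ 17.7037  27.4608 -66.889  100.0258  26.1976  70.5239 -65.3418] [-7.3  2.2  4.3 -2.6  4.1  0.6 -6.4]
7529 [0.0293 0.0315 0.0574]
height blob (array([488.9, 289.4]), array([91.6, 92.8]), (489.0, 289.6, 46.8))
collar (array([489. , 289.6]), array([59.1, 61.3]), (488.8, 289.9, 31.1))
[237.3333 156.3333] 6 [0.471  0.3332 0.033 ] [0.4694 0.3306 0.0172]
[242.4  168.12] 75 [0.4733 0.3232 0.033 ] [0.4731 0.323  0.0314]
[314.9841 203.7619] 63 [0.5271 0.2841 0.033 ] [0.5273 0.2837 0.0312]
[246.1818 247.5455] 11 [0.4641 0.2542 0.033 ] [0.4638 0.2531 0.0313]
```

View pics/w9.png

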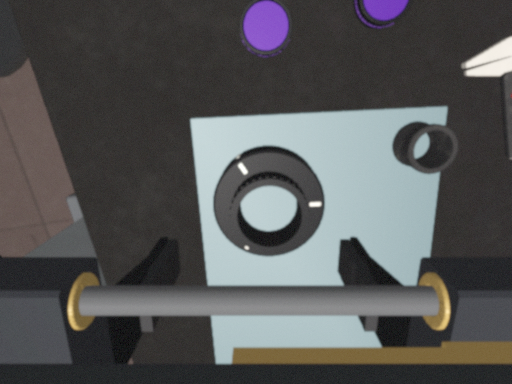

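```bash
python3 - <<'E'
from h import *
s=read_state();print(s['tool_pos'])
gotip([.489,.2895,.036],toolD(-6.5))
E
```

```text
[0.4829 0.2919 0.1054]
slide [-1.7, 7.0, 92.4] rot [-0.006, -0.004, -0.052] deg 3.0
```

Emit:
{"name": "drive_tool", "arguments": {
  "slide": [
    [0,3,10],
    [0,5,30],
    [0,5,50],
    [0,5,58],
    [0,5,58],
    [0,5,58],
    [0,5,58],
    [0,5,58],
    [0,5,58],
    [0,5,58]
  ],
  "rot": [
    [-0.006,-0.004,-0.05],
    [-0.006,-0.004,-0.05],
    [-0.006,-0.004,-0.05],
    [-0.006,-0.004,-0.05],
    [-0.006,-0.004,-0.05],
    [-0.006,-0.004,-0.05],
    [-0.006,-0.004,-0.05],
    [-0.006,-0.004,-0.05],
    [-0.006,-0.004,-0.05],
    [-0.006,-0.004,-0.05]
  ],
  "jaw": [1,1,1,1,1,1,1,1,1,1]
}}

```text
time: 24.5
tool_pos: [0.4906, 0.2864, 0.0493]
orientation: [[0.123, 0.992, 0.004], [0.992, -0.123, -0.003], [-0.003, 0.004, -1.0]]
force: [0.8, 0.1, 0.9]
gripper_width: 1.0
gripper_force: 0.0
```

```bash
python3 - <<'E'
from h import *
s=read_state();print(s['tool_pos'],s['q'],s['qvel'].round(1))
gotip([.489,.2895,.036],toolD(-6.5))
E
```

```text
[0.4906 0.2864 0.0493] [ 15.6438  31.1239 -63.9575 102.8537  30.9363  65.7317 -65.501 ] [ 0.1 -0.   0.   0.   0.   0.   0.1]
slide [3.0, -2.1, 36.3] rot [0.004, 0.003, -0.009] deg 0.6
```

Emit:
{"name": "drive_tool", "arguments": {
  "slide": [
    [3,-2,12],
    [3,-2,24],
    [3,-2,33],
    [3,-2,36],
    [3,-2,36],
    [3,-2,36],
    [3,-2,36],
    [3,-2,36],
    [3,-2,36],
    [3,-2,36]
  ],
  "rot": [
    [0.004,0.003,-0.009],
    [0.004,0.003,-0.009],
    [0.004,0.003,-0.009],
    [0.004,0.003,-0.009],
    [0.004,0.003,-0.009],
    [0.004,0.003,-0.009],
    [0.004,0.003,-0.009],
    [0.004,0.003,-0.009],
    [0.004,0.003,-0.009],
    [0.004,0.003,-0.009]
  ],
  "jaw": [1,1,1,1,1,-1,-1,-1,-1,-1],
  "squeeze": 40
}}

```text
time: 25.75
tool_pos: [0.4892, 0.2895, 0.0134]
orientation: [[0.114, 0.994, 0.0], [0.994, -0.114, 0.0], [0.0, 0.0, -1.0]]
force: [-0.4, -0.3, 1.0]
gripper_width: 0.681
gripper_force: 40.0
```

```bash
python3 - <<'E'
from h import *
s=read_state();print(s['tool_pos'],s['orientation'],s['q'],s['gripper_width'],s['gripper_force'],s['force'])
gotip([.489,.2895,.22],toolD(-6.5))
gotip(PM+MR[:,2]*(.033+.035),toolM(YAW))
E
```

```text
[0.4892 0.2895 0.0134] [[ 0.1136  0.9935  0.0002]
 [ 0.9935 -0.1136  0.0003]
 [ 0.0003  0.0001 -1.    ]] [ 13.7921  33.6914 -61.9482 104.3489  33.4366  62.6632 -66.9504] 0.6812197909699509 40.00044286251068 [-0.4001 -0.2571  0.9893]
slide [0.1, -0.1, -183.6] rot [0.0, -0.0, -0.0] deg 0.0
slide [-466.1, 88.9, -208.7] rot [-0.523, -0.016, 0.058] deg 30.2
```

Emit:
{"name": "drive_tool", "arguments": {
  "slide": [
    [0,0,-50],
    [0,0,-105],
    [-10,0,-160],
    [-50,10,-200],
    [-100,20,-215],
    [-155,30,-215],
    [-210,40,-215],
    [-265,51,-215],
    [-320,61,-215],
    [-370,71,-215]
  ],
  "rot": [
    [0,0,0],
    [0,0,0],
    [0,0,0],
    [-0.05,0,0.005],
    [-0.12,-0.003,0.013],
    [-0.19,-0.006,0.021],
    [-0.26,-0.008,0.029],
    [-0.33,-0.01,0.037],
    [-0.4,-0.012,0.045],
    [-0.47,-0.014,0.052]
  ],
  "jaw": [-1,-1,-1,-1,-1,-1,-1,-1,-1,-1]
}}

```text
time: 27.0
tool_pos: [0.5171, -0.0884, 0.2284]
orientation: [[0.167, 0.878, 0.449], [0.986, -0.148, -0.079], [-0.003, 0.455, -0.89]]
force: [0.9, 0.5, -0.9]
gripper_width: 0.68
gripper_force: 40.0
```

```bash
python3 - <<'E'
from h import *
rep()
s=read_state();
gotip(PM+MR[:,2]*(.033+.03),toolM(YAW))
# from presumed commanded pose
p0=np.array([.4892,.2895,.0134]);R0=np.array([[.1136,.9935,.0002],[.9935,-.1136,.0003],[.0003,.0001,-1]])
c=(p0+R0@np.array([-.370,.071,-.215]),R0@Ro.from_rotvec([-.47,-.014,.052]).as_matrix())
gotip(PM+MR[:,2]*(.033+.03),toolM(YAW),c)
E
```

```text
tip in mouth mm [-16.2047  92.6661  85.38  ] F in mouth [ 0.2717  0.697  -1.1623] M [ 0.0473  0.5803 -0.0337] w 0.6800339857637555 40.00027120113373 q [ 50.1207 -19.468  -37.4955 120.7659 -16.6363  48.4099   9.9663] t 27.0
axis err deg [2.9018 0.0139]
slide [-92.8, 18.0, 21.5] rot [-0.051, 0.0, 0.005] deg 2.9
slide [-95.0, 17.9, 21.2] rot [-0.053, -0.002, 0.005] deg 3.1
```

Emit:
{"name": "drive_tool", "arguments": {
  "slide": [
    [-25,8,10],
    [-50,14,18],
    [-75,18,21],
    [-94,18,21],
    [-94,18,21],
    [-94,18,21],
    [-94,18,21],
    [-94,18,21],
    [-94,18,21],
    [-94,18,21]
  ],
  "rot": [
    [-0.02,0,0],
    [-0.04,0,0.005],
    [-0.052,-0.001,0.005],
    [-0.052,-0.001,0.005],
    [-0.052,-0.001,0.005],
    [-0.052,-0.001,0.005],
    [-0.052,-0.001,0.005],
    [-0.052,-0.001,0.005],
    [-0.052,-0.001,0.005],
    [-0.052,-0.001,0.005]
  ],
  "jaw": [-1,-1,-1,-1,-1,-1,-1,-1,-1,-1]
}}

```text
time: 28.25
tool_pos: [0.5272, -0.1831, 0.2177]
orientation: [[0.171, 0.854, 0.491], [0.985, -0.148, -0.085], [0.0, 0.499, -0.867]]
force: [0.4, 0.2, -1.1]
gripper_width: 0.68
gripper_force: 40.0
```

```bash
python3 - <<'E'
from h import *
rep()
gotip(PM+MR@np.array([.0005,.0008,.025]),toolM(YAW))
g=cam('wrist');cv2.imwrite('pics/wa.png',g['frame'][60:330,110:410])
E
```

```text
tip in mouth mm [ 0.0594  1.0238 63.0422] F in mouth [-0.2088  0.292  -1.1068] M [ 0.0169  0.6237 -0.0022] w 0.6802521590680856 39.99980986118317 q [ 51.5751 -13.9172 -28.9294 120.8887 -18.5053  43.0841  22.1591] t 28.25
axis err deg [ 0.0872 -0.0382]
slide [-0.3, 0.5, 38.0] rot [-0.002, -0.001, 0.001] deg 0.1
```

View pics/wa.png

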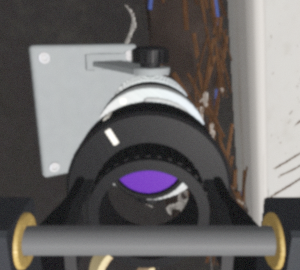

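Emit:
{"name": "drive_tool", "arguments": {
  "slide": [
    [0,0.5,5],
    [0,0.5,12],
    [0,0.5,18],
    [0,0.5,22],
    [0,0.5,26],
    [0,0.5,29],
    [0,0.5,32],
    [0,0.5,35],
    [0,0.5,38],
    [0,0.5,38]
  ],
  "rot": [
    [0,0,0],
    [0,0,0],
    [0,0,0],
    [0,0,0],
    [0,0,0],
    [0,0,0],
    [0,0,0],
    [0,0,0],
    [0,0,0],
    [0,0,0]
  ],
  "jaw": [-1,-1,-1,-1,-1,-1,-1,-1,-1,-1]
}}

```text
time: 29.55
tool_pos: [0.5462, -0.1864, 0.1847]
orientation: [[0.171, 0.854, 0.491], [0.985, -0.149, -0.085], [0.001, 0.498, -0.867]]
force: [0.1, -0.2, -1.0]
gripper_width: 0.678
gripper_force: 40.0
```

```bash
python3 - <<'E'
from h import *
rep()
gotip(PM+MR@np.array([.0005,.0008,.020]),toolM(YAW))
E
```

```text
tip in mouth mm [ 0.3034  1.0503 24.7949] F in mouth [-0.3901 -0.1949 -0.926 ] M [-0.0034  0.6552  0.0036] w 0.6783856302205621 39.99975621700287 q [ 51.7726  -9.4002 -31.2519 121.5366 -15.9626  37.8584  19.8693] t 29.55
axis err deg [ 0.1115 -0.0518]
slide [-0.3, 0.3, 4.8] rot [-0.002, -0.001, 0.001] deg 0.1
```

Free so far. Now I'll press in slowly.

Emit:
{"name": "drive_tool", "arguments": {
  "slide": [
    [0,0,1],
    [0,0,2],
    [0,0,3],
    [0,0,4],
    [0,0,4.5],
    [0,0,5],
    [0,0,5.5],
    [0,0,6],
    [0,0,6],
    [0,0,6]
  ],
  "rot": [
    [0,0,0],
    [0,0,0],
    [0,0,0],
    [0,0,0],
    [0,0,0],
    [0,0,0],
    [0,0,0],
    [0,0,0],
    [0,0,0],
    [0,0,0]
  ],
  "jaw": [-1,-1,-1,-1,-1,-1,-1,-1,-1,-1]
}}

```text
time: 30.8
tool_pos: [0.5493, -0.1871, 0.1799]
orientation: [[0.171, 0.854, 0.491], [0.985, -0.148, -0.085], [0.0, 0.499, -0.867]]
force: [-2.3, 0.7, 0.2]
gripper_width: 0.678
gripper_force: 40.0
```

```bash
python3 - <<'E'
from h import *
rep()
E
```

```text
tip in mouth mm [ 0.5861  0.9612 19.0753] F in mouth [-2.029   0.3201  1.3629] M [ 0.0211  0.726  -0.0375] w 0.6780122246697988 40.00006020069122 q [ 51.7923  -8.6818 -31.5907 121.5971 -15.4565  37.0477  19.4276] t 30.8
axis err deg [ 0.0808 -0.0353]
```

Emit:
{"name": "drive_tool", "arguments": {
  "slide": [
    [0,0,0.5],
    [0,0,1],
    [0,0,1.5],
    [0,0,2],
    [0,0,2.5],
    [0,0,2.5],
    [0,0,2.5],
    [0,0,2.5],
    [0,0,2.5],
    [0,0,2.5]
  ],
  "rot": [
    [0,0,0],
    [0,0,0],
    [0,0,0],
    [0,0,0],
    [0,0,0],
    [0,0,0],
    [0,0,0],
    [0,0,0],
    [0,0,0],
    [0,0,0]
  ],
  "jaw": [-1,-1,-1,-1,-1,-1,-1,-1,-1,-1]
}}

```text
time: 32.05
tool_pos: [0.5505, -0.1872, 0.1777]
orientation: [[0.171, 0.854, 0.491], [0.985, -0.148, -0.085], [0.0, 0.499, -0.867]]
force: [-2.4, 0.2, 0.8]
gripper_width: 0.685
gripper_force: 40.0
```

```bash
python3 - <<'E'
from h import *
rep()
E
```

```text
tip in mouth mm [ 0.5373  0.9957 16.5361] F in mouth [-1.6478 -0.2279  1.9135] M [-0.059   0.6629 -0.0314] w 0.684631458108057 40.00084161758423 q [ 51.7981  -8.3649 -31.7361 121.6292 -15.234   36.7065  19.2309] t 32.05
axis err deg [ 0.0846 -0.0387]
```

```bash
python3 - <<'E'
from h import *
g=cam('wrist');np.savez('wb.npz',**g);C=cloud(g);L=(C-PM)@MR*1000;ok=(g['z_map']>0)&(abs(L[...,2])<70)&(L[...,0]>-60)
s=read_state();T=(C-s['tool_pos'])@s['orientation']*1000
r=np.hypot(L[...,0]-.5,L[...,1]-1)
for a,b in((0,10),(10,20),(20,23),(26,29),(33,38),(38,43),(44,46)):
    m=ok&(r>a)&(r<b);print(a,b,m.sum(),np.percentile(L[...,2][m],[5,25,50,75,95]) if m.sum() else '', 'toolz',np.median(T[...,2][m]) if m.sum() else '')
f=g['frame'];cv2.imwrite('pics/wb.png',cv2.resize(f[90:330,130:390],None,fx=2,fy=2))
t=cam('scene');cv2.imwrite('pics/sc.png',cv2.resize(t['frame'][130:230,240:340],(600,600)))
E
```

```text
0 10 836 [5.3352 5.8918 6.2719 6.6708 7.264 ] toolz -12.731193963014745
10 20 1581 [5.3412 5.8967 6.3122 6.7008 7.2751] toolz -12.768519461185079
20 23 703 [ 5.3789  6.031   6.574   8.9216 37.3298] toolz -13.048806427925763
26 29 2815 [11.5839 24.7424 36.1237 37.5833 38.3724] toolz -42.59822554532161
33 38 2970 [10.7349 11.5165 12.4878 48.8654 67.2204] toolz -18.91132015111392
38 43 2623 [10.6684 11.3028 11.8654 33.5849 61.9017] toolz -18.310717163693248
44 46 2550 [-53.351  -31.5278  -6.7815   9.6049  11.8321] toolz 0.32117580619778235
```

View pics/wb.png

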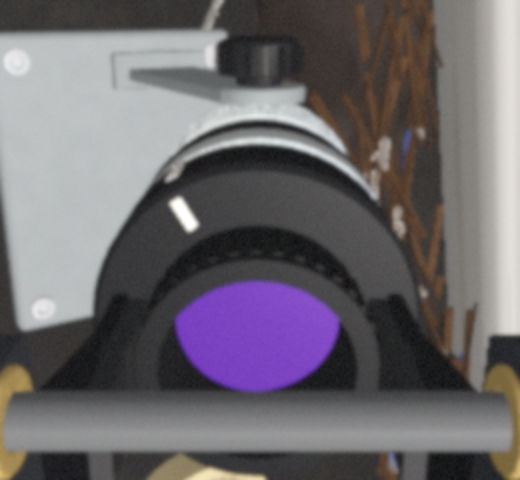

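I've gone past the 10-picture limit, so I'll work from numbers alone now. The filter glass has moved in 2.9 mm and the face is in contact, so the lugs are through the gaps. Now I'll turn clockwise (+z of the tool) with a small feed.

Emit:
{"name": "drive_tool", "arguments": {
  "slide": [
    [0,0,0],
    [0,0,0.2],
    [0,0,0.5],
    [0,0,0.8],
    [0,0,1.1],
    [0,0,1.4],
    [0,0,1.7],
    [0,0,2],
    [0,0,2],
    [0,0,2]
  ],
  "rot": [
    [0,0,0.08],
    [0,0,0.16],
    [0,0,0.24],
    [0,0,0.32],
    [0,0,0.4],
    [0,0,0.48],
    [0,0,0.56],
    [0,0,0.64],
    [0,0,0.7],
    [0,0,0.7]
  ],
  "jaw": [-1,-1,-1,-1,-1,-1,-1,-1,-1,-1]
}}

```text
time: 33.4
tool_pos: [0.5517, -0.1876, 0.1762]
orientation: [[0.681, 0.543, 0.492], [0.658, -0.748, -0.085], [0.322, 0.382, -0.866]]
force: [-2.2, 0.8, 3.9]
gripper_width: 0.676
gripper_force: 40.0
```

```bash
cat >> h.py <<'E'
def ringcheck():
    s=read_state();R=s['orientation'];y=MR.T@R[:,1];print('tool roll deg',-np.degrees(np.arctan2(y[1],y[0])))
    g=cam('wrist');C=cloud(g);L=(C-PM)@MR*1000;hsv=cv2.cvtColor(g['frame'],cv2.COLOR_BGR2HSV);r=np.hypot(L[...,0]-.5,L[...,1]-1)
    ok=(g['z_map']>0)&(r<50)
    v=ok&(hsv[...,0]>120)&(hsv[...,0]<145)&(hsv[...,1]>100)&(r<28);print('glass z',np.median(L[v][:,2]) if v.sum() else None,v.sum())
    m=ok&(r>35)&(r<44)&(abs(L[...,2]-12)<7);print('face z',np.median(L[m][:,2]),m.sum())
    m=ok&(r>25)&(r<29)&(abs(L[...,2]-38)<8)&~v;print('collar z',np.percentile(L[m][:,2],[50,80]) if m.sum() else None)
    w=ok&(g['frame'].min(2)>130)&(r>34)&(r<46)&(L[...,2]>2)&(L[...,2]<20)
    k,l,st,c=cv2.connectedComponentsWithStats(w.astype(np.uint8))
    for i in range(1,k):
        if st[i,4]>8: q=np.median(L[l==i],0);print('white',st[i,4],q,'angle',np.degrees(np.arctan2(q[1]-1,q[0]-.5)))
E
python3 -c "
from h import *
rep();ringcheck()"
```

```text
tip in mouth mm [ 0.8433  0.8894 14.6784] F in mouth [-0.0131  0.3684  4.5314] M [-0.0159  0.6148 -0.0678] w 0.6758039106724945 40.0016713142395 q [ 57.2776  -8.3228 -36.7145 121.4404 -16.5654  36.5862 -19.5874] t 33.4
axis err deg [ 0.0542 -0.0269]
tool roll deg 40.063365698662395
glass z 4.5638267565967 3618
face z 9.692313313777458 3422
collar z [35.5114 36.1189]
white 111 [ 5.1539 38.5405 10.1435] angle 82.93309004540355
```

Emit:
{"name": "drive_tool", "arguments": {
  "slide": [
    [0,0,0],
    [0,0,0.1],
    [0,0,0.2],
    [0,0,0.3],
    [0,0,0.3],
    [0,0,0.3],
    [0,0,0.3],
    [0,0,0.3],
    [0,0,0.3],
    [0,0,0.3]
  ],
  "rot": [
    [0,0,0.08],
    [0,0,0.16],
    [0,0,0.24],
    [0,0,0.32],
    [0,0,0.38],
    [0,0,0.44],
    [0,0,0.5],
    [0,0,0.54],
    [0,0,0.58],
    [0,0,0.6]
  ],
  "jaw": [-1,-1,-1,-1,-1,-1,-1,-1,-1,-1]
}}

```text
time: 34.7
tool_pos: [0.5518, -0.1875, 0.1759]
orientation: [[0.868, 0.064, 0.492], [0.121, -0.989, -0.085], [0.481, 0.134, -0.866]]
force: [-3.0, -0.6, 4.4]
gripper_width: 0.686
gripper_force: 40.0
```

```bash
python3 -c "
from h import *
rep();ringcheck()"
```

```text
tip in mouth mm [ 0.8626  0.9561 14.3536] F in mouth [-0.3004 -1.1199  5.2187] M [-0.1776  0.4805  0.0774] w 0.6862607714306029 40.000922083854675 q [ 62.1858  -8.5559 -41.0658 121.2799 -17.9761  36.7171 -52.6109] t 34.7
axis err deg [ 0.0533 -0.0272]
tool roll deg 74.41935595452443
glass z 4.24078969565767 3614
face z 9.338087820093353 3444
collar z [35.1193 35.6996]
white 103 [25.5759 29.0445  9.6718] angle 48.19856983362184
```

Emit:
{"name": "drive_tool", "arguments": {
  "slide": [
    [0,0,0],
    [0,0,0],
    [0,0,0],
    [0,0,0],
    [0,0,0],
    [0,0,0],
    [0,0,0],
    [0,0,0],
    [0,0,0],
    [0,0,0]
  ],
  "rot": [
    [0,0,0.02],
    [0,0,0.04],
    [0,0,0.06],
    [0,0,0.08],
    [0,0,0.1],
    [0,0,0.12],
    [0,0,0.14],
    [0,0,0.15],
    [0,0,0.15],
    [0,0,0.15]
  ],
  "jaw": [-1,-1,-1,-1,-1,-1,-1,-1,-1,-1]
}}

```text
time: 36.0
tool_pos: [0.5526, -0.188, 0.1767]
orientation: [[0.867, -0.067, 0.493], [-0.028, -0.996, -0.086], [0.497, 0.061, -0.866]]
force: [3.5, -3.5, 4.9]
gripper_width: 0.678
gripper_force: 40.0
```

```bash
python3 -c "
from h import *
rep();ringcheck()"
```

```text
tip in mouth mm [ 1.8605  0.6623 14.5932] F in mouth [ 5.9989 -2.8833  2.2446] M [-0.4349 -0.9216  0.5934] w 0.6776435373298508 40.000516176223755 q [ 63.4835  -8.6448 -42.1924 121.1915 -18.3708  36.708  -60.8318] t 36.0
axis err deg [-0.0489  0.0096]
tool roll deg 83.01311891905365
glass z 4.29568137206295 3553
face z 9.98888434218486 3327
collar z [35.5812 36.1508]
white 113 [30.1309 24.6219 10.3108] angle 38.56196407538429
```

Emit:
{"name": "drive_tool", "arguments": {
  "slide": [
    [0,0,0],
    [0,0,0],
    [0,0,0],
    [0,0,0],
    [0,0,0],
    [0,0,0],
    [0,0,-10],
    [0,0,-30],
    [0,0,-50],
    [0,0,-60]
  ],
  "rot": [
    [0,0,-0.02],
    [0,0,-0.02],
    [0,0,-0.02],
    [0,0,-0.02],
    [0,0,-0.02],
    [0,0,-0.02],
    [0,0,-0.02],
    [0,0,-0.02],
    [0,0,-0.02],
    [0,0,-0.02]
  ],
  "jaw": [-1,0.9,0.9,0.9,0.9,0.9,0.9,0.9,0.9,0.9]
}}

```text
time: 37.3
tool_pos: [0.5221, -0.1824, 0.2293]
orientation: [[0.869, -0.05, 0.493], [-0.008, -0.996, -0.086], [0.495, 0.071, -0.866]]
force: [0.4, 0.3, 0.3]
gripper_width: 0.953
gripper_force: 0.0
```

```bash
python3 -c "
from h import *
rep();ringcheck()"
```

```text
tip in mouth mm [ 1.3376  0.8508 75.6474] F in mouth [0.4839 0.3731 0.113 ] M [0.0497 0.59   0.051 ] w 0.9531168730980966 0.0 q [ 62.5074 -16.3557 -36.8601 120.1376 -23.8543  45.6329 -54.8783] t 37.3
axis err deg [-0.0071  0.0167]
tool roll deg 81.88195792922984
glass z 5.671072400151751 2607
face z 10.765435585288825 2883
collar z [36.4904 37.1532]
white 69 [29.2504 25.7131 10.9682] angle 40.681530969809636
white 82 [  5.39   -37.4798  10.862 ] angle -82.7577293260226
```

```bash
python3 -c "
from workcell import *
print(close_job())"
```

```text
the job is handed in; nothing more can be done
None
```

The lamp is back together and handed in at about 37 s: the lens and filter cells are seated, and the ring is screwed about 80° clockwise to its stop and holds both cells with the seat pushed in about 3.5 mm. I viewed 12 pictures, two over the limit of 10.

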